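# Hold a vial reader's shutter open at the mark

## Task

Slide the blue vial carrier along its channel, under the reader's white tunnel, until it is fully home against the stop, keeping the vial upright in it. Keep the shutter shut until then; after that pull the shutter's black knob out against its spring until the red pointer lines up with the green mark clip, and finish while still holding the knob there: the spring shuts it if you let go. Leave the other things on the bench alone.

Things in the scene. Friction and masses are not known exactly. Their poses are not given: they have to be found in the camera images.
- reader: White-grey vial reader fixed to the bench, 84 x 475 mm, 76 mm high, turned by up to 0.12 rad. Origin on the bench top below the reading beam; x across it away from the robot, y along it to the robot's left, z up. From y = +235 to -245 mm: loading channel, tunnel, solid housing (y = -22 to -120), low scale bed (top at z = 20 mm) over which the shutter bar comes out.
- beam (a point): Point on the channel floor (z = 10 mm) at the reader's x = y = 0, axes as the reader's; the home carrier's origin lies here. The channel, 44 mm wide between rails with tops at z = 22 mm, runs from y = +235 to +50 mm; then the tunnel, as wide, roof underside at z = 56 mm, from y = +50 to -22 mm, where the housing's face is the stop.
- carrier: Loose blue sled, 40 x 140 mm, 8 mm thick, 0.3 kg, in the channel with 2 mm play each side. Origin on its underside below the vial; nose at y = -22 mm, tail at +118. Starts 80 to 115 mm short of home and slides to the reader's -y. Steel upright post, 14 mm thick, at y = +105 mm: plain shaft 16 to 60 mm above the underside, 20 mm wide cap up to 68; it stays 55 mm outside the tunnel when home.
- vial: Amber vial with blue cap, 12 mm in diameter, 33 mm high, standing loose in the pocket of the carrier's 22 mm high block. Origin at the centre of its underside, 8 mm above the carrier's underside; z is its axis.
- shutter (a joint): How far the shutter is pulled out, in m: 0 = shut (at the start), up to 0.060 at its end stop. It slides along the reader's -y. A spring pulls it shut: about 3 N when shut, growing by 1 N every 10 mm. It stays shut by itself and springs back when let go.
- knob_foot (a point): Black upright round knob on the shutter bar, 16 mm in diameter, 48 mm high, with a 22 mm wide, 5 mm thick cap. This point is the centre of its foot, 36 mm above the bench; plain shaft from 7 to 40 mm above this point. Shut, it stands at y = -170 mm in the reader frame, 50 mm from the housing; it moves with the shutter.
- pointer (a point): Tip of the red pointer, which sticks out of the shutter bar toward the robot below the knob, 26 mm above the bench; the same y as the knob in the reader frame.
- mark: Green clip with a white line, 10 mm wide along the reader's y, 24 mm high, fixed on the robot's side of the scale bed; origin on the bench top below the white line, axes as the reader's. It stands 25 to 48 mm along -y from the pointer's shut position, differently each time: the pointer is at the mark when its y in this frame is 0.
- lab_timer: White lab timer, 62 x 68 x 19 mm, a bystander on the bench to the left; origin under its centre.
- beaker: Clear empty beaker, 54 mm wide, 69 mm high, a bystander at the left; origin under its centre.
- tape_roll: Black tape roll lying flat, 107 mm wide, 24 mm high, a bystander at the right; origin under its centre.
- marker: White marker pen with a red cap, 15 x 129 x 16 mm, a bystander lying behind the reader, along it; origin under its centre.

How it is judged:
On the way, in this order (a step that is already met when the one before it is completed fails the run):
1. the carrier is home under the tunnel with the vial upright in it, the shutter still shut (y of carrier in the frame of beam between -0.004 and 0.004 m and x of carrier in the frame of beam between -0.005 and 0.005 m and z of carrier in the frame of beam between -0.004 and 0.004 m and distance between vial and carrier below 0.014 m and angle between vial's own z axis and vertical below 0.2 rad and value of joint shutter below 0.006 m), for 0.2 s.
2. the pointer is at the mark, the knob held (y of pointer in the frame of mark between -0.005 and 0.005 m and contact force between the fingers and shutter above 1 N), for 0.5 s.
At the end, for the whole second after the job is handed in: The carrier is home (within 4 mm along and 5 mm across the channel, seated on its floor) with the vial upright in its pocket; the red pointer is within 5 mm of the mark's white line and still; the gripper's fingers still hold the knob there with at least 1 N (all of step 2 and y of carrier in the frame of beam between -0.004 and 0.004 m and x of carrier in the frame of beam between -0.005 and 0.005 m and z of carrier in the frame of beam between -0.004 and 0.004 m and distance between vial and carrier below 0.014 m and angle between vial's own z axis and vertical below 0.2 rad and velocity of joint shutter between -0.01 and 0.01 m/s); the arm keeps its last pose, push and grip.
It fails at once if the shutter is opened by more than 8 mm while the carrier is not home (not (y of carrier in the frame of beam between -0.004 and 0.004 m and x of carrier in the frame of beam between -0.005 and 0.005 m and z of carrier in the frame of beam between -0.004 and 0.004 m and distance between vial and carrier below 0.014 m and angle between vial's own z axis and vertical below 0.2 rad) and value of joint shutter above 0.008 m).
It fails at once if the lab timer is moved by more than 20 mm (distance of lab_timer from where it was at the start of the episode above 0.02 m).
It fails at once if the beaker is moved by more than 20 mm (distance of beaker from where it was at the start of the episode above 0.02 m).
It fails at once if the tape roll is moved by more than 20 mm (distance of tape_roll from where it was at the start of the episode above 0.02 m).
It fails at once if the marker is moved by more than 20 mm (distance of marker from where it was at the start of the episode above 0.02 m).
It also fails if it takes over 48 s, if anything falls off the work surface, if the arm or the gripper's body presses on something with over 40 N, if the wrist force passes 120 N, or if a joint passes its speed limit or range.

## Robot

A 6-joint arm with a two-finger parallel gripper is mounted at the origin on a cart in front of the work surface, level with it; the furniture and walls round the work are solid. World frame = base frame: x ahead of the robot, y to its left, z up, the work surface at z = 0. Lengths are in m, angles in rad, forces in N, time in s.
With the tool pointing down it reaches from about 0.25 to 0.775 m from the base axis. Payload 4 kg.
Tool frame: the origin (TCP) lies on the centre line of the jaws, within the pads' length; the fingertips stand r.finger_overhang ahead of it and the grasp point (between the pads) lies 5 mm behind it (r.finger_overhang is the distance from the TCP to the fingertips, in m); z points along the fingers, y is the line along which they close (so a half turn about z gives the same grasp; the last joint's range is limited). The gripper opens to 85 mm and grips with 20 to 120 N. Pads are 22 mm wide; open, the fingers measure 114 mm over their backs; the gripper's body (76 mm by 85 mm) begins 54 mm behind the grasp point. The pads swing forward as they close: fully open they stand 13 mm farther back than shut.
Start: joints at [-1.429, 0.087, 1.371, -0, 1.684, -0.103], TCP at [0.133, -0.534, 0.245] pointing down, gripper open.
Joint ranges: [-3.1, 3.1], [-0.76, 2.03], [0.27, 2.55], [-1.08, 4.22], [0.17, 2.65], [-2.57, 2.57]. Speed limits (rad/s): [2.79, 2.79, 3.14, 3.14, 3.14, 3.14].

## Interface

Orientations are given as [roll, pitch, yaw] about the fixed x, y, z axes, in that order (R = Rz(yaw) Ry(pitch) Rx(roll)).
In Python, from workcell import r gives the robot as it stands. The module is installed in compiled form; this text tells all that it offers.
- The arm moves only by the tool move_arm, never from a script. Its argument "plan" is a list of rows, each a list of 5 numbers: the shift along the tool's x, y, z scaled (see below), then the turn about the tool's z scaled (see below), then the finger opening in mm, from 0 to 85.4. In form: [[tx, ty, tz, yaw, gripper], ...]. A call has 1 to 12 rows; each row shifts and turns the commanded pose from where the row before left it, along the tool's axes as they then stand; what a row does not reach is not made up. The controller multiplies each number of a shift by 0.05 m and each number of a turn by 0.12 rad. A row lasts 1/10 s, in which the tool goes at most 50 mm and 8.59 degrees, less where a joint would pass 70% of its speed; a pose out of reach is approached as far as the arm can. A call with a number of a shift or a turn outside -1 to 1 is refused whole. A call with a gripper value outside its range is refused whole. The fingers move at their own pace and stop on an object; "force" is the grip in N (left out, the last holds). Time passes only in rows, so rows that do not move let the fingers close. It gives the time, the measured TCP pose, the force, the opening and the grip force at its end, in the units of the state.
- r.sense(): the state, without advancing time (a new reading comes with each control period).
- r.camera(name): name is "scene" or "top" or "wrist"; returns a dict with "image" (400x640x3 uint8, blue, green, red), "z_map" (400x640 float32, m along the optical axis (not along the pixel's ray), 0 where there is no reading), "mtx" (3x3 intrinsics, pixels), "rvec" (rotation vector, rad) and "tvec" (3), from world to camera coordinates, as OpenCV has them. Camera axes: x right, y down, z forward; pixel columns grow to the right and rows downward; lengths in m; the calibration is good to about 2 mm. A picture is of the moment at which its call begins.
- r.finish_job(): hands the job in; it is judged then, once.
The state is a dict: "clock": time; "qpos": joint angles; "qvel": joint speeds; "joint_efforts": joint torques, N m; "eef_pos": TCP position; "orientation": TCP orientation; "force": force on the tool from outside, world axes, zero at the start; "moment": the same for the moment, N m; "grip_width": finger opening in m; "finger_force": force on a finger pad.
Only numpy, scipy, OpenCV 4.12 (cv2) and the standard library are available. Lean on these libraries where they do the work, as an engineer would, in place of code of your own. Each camera call takes 0.05 s, during which the arm holds its last target. There are 200 camera calls.

## Working session

There is one attempt and no reset: what is moved stays moved. The work goes in short steps, Python scripts to look and compute and a tool call to move; the robot and the scene stay as the last step left them, time stands still between calls to the robot, and variables do not carry over. Pictures are saved under pics/ and viewed, at most 11 in all, crops included, and the job is handed in when it is done.

Besides the shell and the picture viewer there is one more tool, called after "Call:" as name([rows], argument=value, ...), one row to a line, values as JSON. move_arm: Moves the arm, as the interface text tells. Its arguments: {"type":"object","properties":{"plan":{"type":"array","items":{"type":"array","items":{"type":"number"}}},"force":{"type":"number"}},"required":["plan"]}

```bash
mkdir -p pics; cat > h.py <<'E'
import numpy as np, cv2
from workcell import r
def pts(c):
    K=c["mtx"];R=cv2.Rodrigues(np.array(c["rvec"],float))[0];t=np.array(c["tvec"],float).reshape(3)
    z=c["z_map"];v,u=np.indices(z.shape)
    P=np.stack([(u-K[0,2])/K[0,0]*z,(v-K[1,2])/K[1,1]*z,z],-1)
    return (P-t)@R   # world
def ray(c,u,v,h):
    K=c["mtx"];R=cv2.Rodrigues(np.array(c["rvec"],float))[0];t=np.array(c["tvec"],float).reshape(3)
    d=R.T@np.array([(u-K[0,2])/K[0,0],(v-K[1,2])/K[1,1],1]);o=-R.T@t
    return o+d*(h-o[2])/d[2]
E
python3 - <<'E'
from h import *
print(r.sense(), r.finger_overhang)
for n in("scene","top"):
    c=r.camera(n); cv2.imwrite(f"pics/{n}0.png",c["image"])
    np.savez(f"{n}0.npz",**c)
    print(n,c["mtx"],c["rvec"],c["tvec"])
E
```

```text
{'clock': 0.0, 'qpos': array([-1.42912085e+00,  8.79450584e-02,  1.37228346e+00, -9.24789387e-06,
        1.68360935e+00, -1.03046354e-01]), 'qvel': array([ 2.65111632e-03, -1.42715267e-03, -9.12818164e-05, -3.11060309e-04,
        4.29261361e-04,  8.02458502e-04]), 'joint_efforts': array([-4.47370167e-04, -3.51869953e+01, -3.13273680e+01, -1.31389634e-04,
        1.06397565e-02, -7.62264193e-06]), 'eef_pos': array([ 0.13321084, -0.53313006,  0.24412972]), 'orientation': array([-3.13935840e+00, -2.21809848e-04,  2.44720556e-01]), 'force': array([ 0.45998836,  0.22125559, -0.56282197]), 'moment': array([-0.045814  , -0.0658572 ,  0.00078705]), 'finger_force': 0.0, 'grip_width': 0.08534545342345087} 0.014
scene [[458.43566701   0.         320.1477871 ]
 [  0.         458.43566701 201.00869705]
 [  0.           0.           1.        ]] [ 1.9662714  -0.92826438  0.51218659] [-0.32777602  0.28458926  1.26332388]
top [[464.86995817   0.         321.29046538]
 [  0.         464.86995817 200.64776209]
 [  0.           0.           1.        ]] [ 2.15908091 -2.15315732  0.16434775] [-0.00804244  0.54770514  1.54765891]
```

View pics/scene0.png

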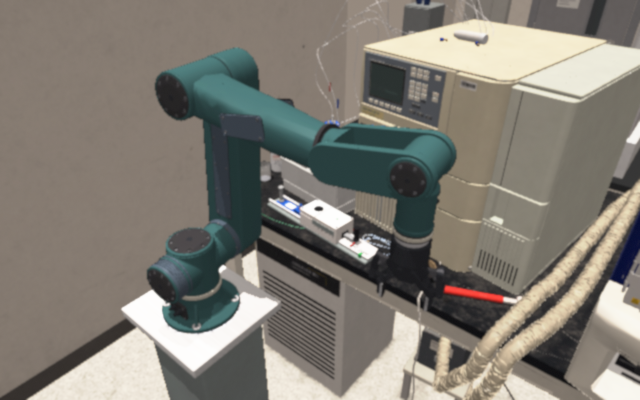

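View pics/top0.png

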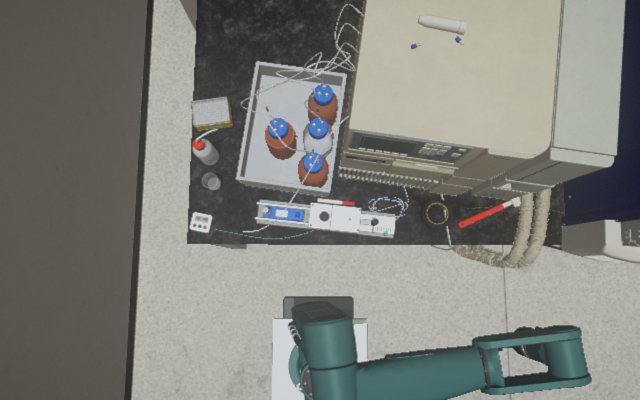

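The top view shows the reader from about (256,212) to (395,225), with the carrier at (285,213), the tunnel at (320,215), the knob near (375,222) and the timer at (201,222). The beaker is at (210,182), the tape roll at (437,213) and the marker near (336,203). Next I'll measure it and zoom in.

```bash
python3 - <<'E'
from h import *
c=dict(np.load("top0.npz")); P=pts(c)
im=c["image"]
cv2.imwrite("pics/topc.png",cv2.resize(im[185:250,240:410],None,fx=4.7,fy=4.7,interpolation=cv2.INTER_CUBIC))
# height classes in the reader area
reg=np.zeros(im.shape[:2],bool);reg[190:245,245:405]=True
z=P[...,2]
def rect(m,name):
    p=P[m][:,:2]; p=p.astype(np.float32)
    print(name,len(p),cv2.minAreaRect(p),np.median(P[m][:,2]))
n,l,s,ce=cv2.connectedComponentsWithStats((reg&(z>0.066)&(z<0.082)).astype(np.uint8))
for i in range(1,n):
    if s[i,4]>5: print(s[i],ce[i]); rect(l==i,"z66-82")
for lo,hi in((.012,.03),(.082,.095)):
    m=reg&(z>lo)&(z<hi); 
    if m.sum()>3: rect(m,(lo,hi))
hsv=cv2.cvtColor(im,cv2.COLOR_BGR2HSV)
for nm,a,b in(("blue",(100,120,60),(125,255,255)),("green",(45,80,60),(90,255,255)),("red",(0,120,80),(8,255,255))):
    m=reg&(cv2.inRange(hsv,a,b)>0)
    n,l,s,ce=cv2.connectedComponentsWithStats(m.astype(np.uint8))
    for i in range(1,n):
        if s[i,4]>2: print(nm,s[i],ce[i].round(1),np.median(P[l==i],axis=0).round(3))
E
```

```text
[299 190   6   1   6] [301.5 190. ]
z66-82 6 ((0.5784276723861694, 0.060152314603328705), (0.01692884974181652, 0.0007059446070343256), 84.69230651855469) 0.07305236904080581
[311 192   7   2   8] [314.375 192.125]
z66-82 8 ((0.5719575881958008, 0.018241319805383682), (0.020375441759824753, 0.001694448757916689), 81.17425537109375) 0.07085092318573011
[320 193   8   2   8] [323.5   193.375]
z66-82 8 ((0.5681183338165283, -0.013553570955991745), (0.023669129237532616, 0.002130950102582574), 81.0985336303711) 0.07215607929359916
[ 308  202   54   31 1245] [334.58795181 217.22008032]
z66-82 1245 ((0.4882594645023346, -0.05035390704870224), (0.17026899755001068, 0.08466286957263947), 83.56649017333984) 0.07341322815810696
[263 207   6   5  22] [265.13636364 209.09090909]
z66-82 22 ((0.513481616973877, 0.1786210983991623), (0.016802867874503136, 0.013648726046085358), 83.84558868408203) 0.07692984128309789
(0.012, 0.03) 1406 ((0.49859973788261414, -0.03584596514701843), (0.5100945234298706, 0.15273608267307281), 85.47010040283203) 0.018447914109302868
(0.082, 0.095) 60 ((0.5245630741119385, -0.009633079171180725), (0.3773885667324066, 0.09058979898691177), 82.59864044189453) 0.08492509820983825
blue [263 207  22  11  89] [272.2 212. ] [0.51  0.162 0.018]
blue [279 209  25  12 177] [294.4 214.6] [0.501 0.083 0.028]
green [384 232   3   4   6] [385.  233.7] [ 0.435 -0.225  0.024]
red [343 201  12   5  46] [348.4 203.1] [ 0.543 -0.101  0.013]
```

View pics/topc.png

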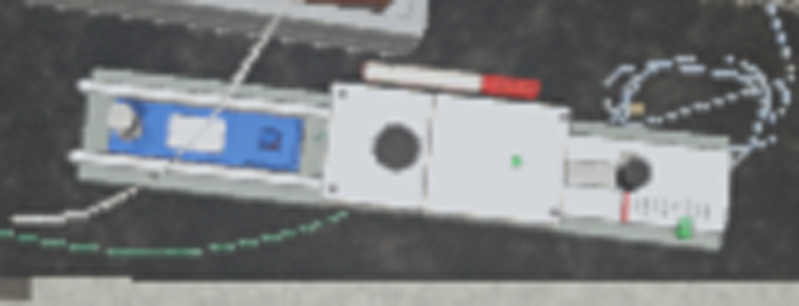

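The crop shows the post at the left, the carrier, the tunnel and housing, the knob with its red pointer, and the green clip to the right of it. The reader is turned about -0.111 rad, its beam point is at about (0.492, -0.016), and the carrier is about 90 mm short of home. The knob is at (0.473, -0.185). I'll go above the knob first, with the tool turned to match the reader's axes.

Call:
move_arm([
  [0,0,0,0.99,50],
  [0,0,0,0.99,50],
  [0,0,0,0.98,50],
  [0.6,-0.77,0,0,50],
  [0.6,-0.77,0,0,50],
  [0.6,-0.77,0,0,50],
  [0.6,-0.77,0,0,50],
  [0.6,-0.77,0,0,50],
  [0.6,-0.77,0,0,50],
  [0.6,-0.77,0,0,50],
  [0.6,-0.77,0,0,50],
], force=25)

```text
clock: 1.2
eef_pos: [0.4066, -0.2521, 0.245]
orientation: [3.142, 0.0, -0.111]
force: [0.2, -1.0, 0.2]
grip_width: 0.0501
finger_force: 0.0
```

Call:
move_arm([
  [0.6,-0.77,0,0,50],
  [0.6,-0.77,0,0,50],
  [0,0,0,0,50],
  [0,0,0,0,50],
  [0,0,0,0,50],
])

```text
clock: 1.7
eef_pos: [0.4732, -0.1846, 0.2449]
orientation: [3.141, 0.001, -0.111]
force: [-0.7, -0.2, -0.5]
grip_width: 0.0499
finger_force: 0.0
```

```bash
python3 - <<'E'
from h import *
s=r.sense();print(s["eef_pos"],s["orientation"],s["qpos"],s["force"],s["clock"])
c=r.camera("wrist");np.savez("w1.npz",**c);im=c["image"];cv2.imwrite("pics/w1.png",im)
P=pts(c);hsv=cv2.cvtColor(im,cv2.COLOR_BGR2HSV)
for nm,a,b in(("green",(45,80,60),(90,255,255)),("red",(0,120,80),(8,255,255))):
    n,l,q,ce=cv2.connectedComponentsWithStats(cv2.inRange(hsv,a,b))
    for i in range(1,n):
        if q[i,4]>15: print(nm,q[i],ce[i].round(1),np.median(P[l==i],axis=0).round(4))
E
```

```text
[ 0.47322225 -0.18463762  0.24492795] [ 3.14124400e+00  1.05635680e-03 -1.11318957e-01] [-4.83224657e-01 -5.97258869e-03  1.46802933e+00 -7.12969317e-04
  1.68039333e+00  1.19881276e+00] [-0.74161136 -0.16505068 -0.49434478] 1.7
green [224 184   8   8  48] [227.6 187.5] [ 0.4802 -0.0974  0.0759]
green [354 196   9  14 105] [358.1 203. ] [ 0.4357 -0.2222  0.0235]
green [  0 230 112  19 238] [ 61.4 241.3] [0.4207 0.1389 0.0028]
red [ 579  111   61   47 1300] [611.  136.1] [ 0.4787 -0.503   0.016 ]
red [213 113  41  14 559] [233.1 119.5] [ 0.5415 -0.0969  0.0132]
```

View pics/w1.png

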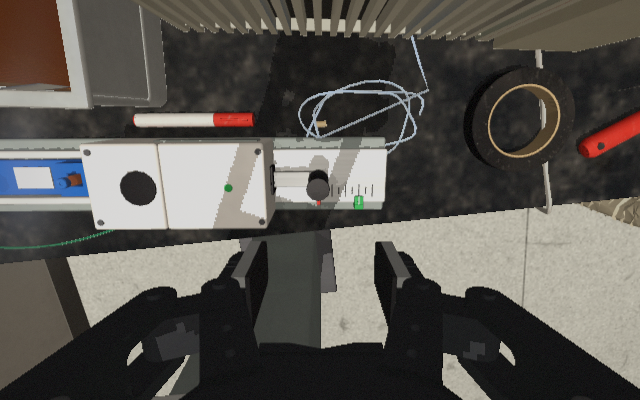

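The wrist view shows the knob at (318,184), the red pointer at (319,203), the green clip at (358,202), and the roof spanning x 82–274. I'll refine the positions along the reader from this picture.

```bash
python3 - <<'E'
from h import *
c=dict(np.load("w1.npz"));P=pts(c);im=c["image"]
z=P[...,2];m=((z>.07)&(z<.08)).astype(np.uint8);m[:125]=0;m[240:]=0
n,l,q,ce=cv2.connectedComponentsWithStats(m);i=1+q[1:,4].argmax()
print(q[i],cv2.minAreaRect(P[l==i][:,:2].astype(np.float32)))
m=((z>.081)&(z<.09)).astype(np.uint8);m[:160]=0;m[240:]=0
n,l,q,ce=cv2.connectedComponentsWithStats(m)
for i in range(1,n):
    if q[i,4]>40:print("knob?",q[i],ce[i],P[l==i].mean(0))
y=np.array([.1108,.9938]);g=im.astype(int)
print("green",ray(c,358.1,203,.024),ray(c,358.1,203,.024)[:2]@y)
mr=(g[...,2]>g[...,1]+60)&(g[...,2]>g[...,0]+60);mr[:190]=0;mr[215:]=0;mr[:,:280]=0;mr[:,360:]=0
v,u=np.nonzero(mr);print(len(u),u.mean(),v.mean(),v.max()); p=ray(c,u.mean(),v.mean(),.026);print("ptr",p,p[:2]@y)
cv2.imwrite("pics/w1c.png",cv2.resize(im[165:225,260:400],None,fx=5,fy=5,interpolation=cv2.INTER_CUBIC))
E
```

```text
[   79   142   189    87 15302] ((0.48539507389068604, -0.047291189432144165), (0.1703617125749588, 0.08429636806249619), 83.90513610839844)
knob? [306 177  24  24 429] [317.58974359 188.68298368] [ 0.47157051 -0.18160422  0.08404768]
green [ 0.43638731 -0.2227491   0.024     ] -0.17301633873607733
13 318.0769230769231 202.30769230769232 204
ptr [ 0.44268885 -0.17835677  0.026     ] -0.1282010341103162
```

View pics/w1c.png

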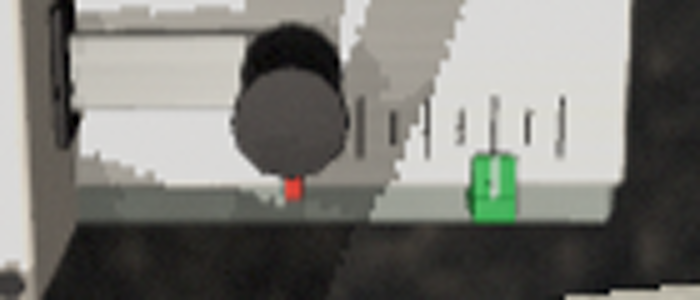

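The pointer is about 45 mm from the mark. Now I'll move over the post, go down and grip it.

Call:
move_arm([
  [0,-0.915,0,0,50],
  [0,-0.915,0,0,50],
  [0,-0.915,0,0,50],
  [0,-0.915,0,0,50],
  [0,-0.915,0,0,50],
  [0,-0.915,0,0,50],
  [0,-0.915,0,0,50],
  [0,-0.915,0,0,50],
  [0,0,0,0,50],
  [0,0,0,0,50],
])

```text
clock: 2.75
eef_pos: [0.5142, 0.179, 0.2451]
orientation: [3.141, 0.0, -0.111]
force: [-0.5, 0.3, -0.7]
grip_width: 0.0501
finger_force: 0.0
```

Call:
move_arm([
  [0,0,0.6,0,50],
  [0,0,0.6,0,50],
  [0,0,0.4,0,50],
  [0,0,0.2,0,50],
  [0,0,0,0,50],
  [0,0,0,0,50],
])

```text
clock: 3.35
eef_pos: [0.515, 0.1787, 0.1565]
orientation: [-3.141, -0.002, -0.112]
force: [-0.1, 0.3, -0.1]
grip_width: 0.05
finger_force: 0.0
```

```bash
python3 - <<'E'
from h import *
s=r.sense();print(s["eef_pos"],s["orientation"],s["qpos"],s["force"],s["clock"])
c=r.camera("wrist");np.savez("w2.npz",**c);im=c["image"];cv2.imwrite("pics/w2.png",im)
E
```

```text
[0.51496079 0.17874143 0.15650687] [-3.14124232e+00 -1.81746585e-03 -1.12184483e-01] [ 2.30225276e-01  1.09413671e-01  1.52365571e+00 -2.80808071e-04
  1.50669369e+00  1.91322350e+00] [-0.11662744  0.27630441 -0.06501948] 3.35
```

View pics/w2.png

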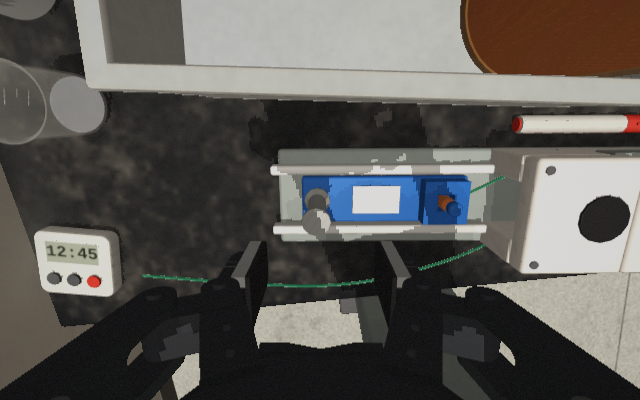

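The wrist view shows the post cap at (316,222), centred between the jaws, and the vial upright at (447,205). The timer and beaker are well clear. I'll go down and grip.

Call:
move_arm([
  [0,0,0.5,0,50],
  [0,0,0.5,0,50],
  [0,0,0.5,0,50],
  [0,0,0.4,0,50],
  [0,0,0.3,0,50],
  [0,0,0,0,50],
  [0,0,0,0,50],
  [0,0,0,0,50],
])

```text
clock: 4.2
eef_pos: [0.5155, 0.18, 0.0471]
orientation: [-3.141, -0.003, -0.11]
force: [0.7, -0.5, 0.3]
grip_width: 0.0504
finger_force: 0.0
```

Call:
move_arm([
  [0,0,0,0,30],
  [0,0,0,0,20],
  [0,0,0,0,8],
  [0,0,0,0,8],
  [0,0,0,0,8],
  [0,0,0,0,8],
], force=20)

```text
clock: 4.8
eef_pos: [0.5148, 0.1802, 0.0462]
orientation: [-3.141, -0.002, -0.11]
force: [-0.9, 1.0, 4.6]
grip_width: 0.0155
finger_force: 19.4
```

Gripped. Now I'll slide along tool +y.

Call:
move_arm([
  [0,0.1,0,0,8],
  [0,0.2,0,0,8],
  [0,0.25,0,0,8],
  [0,0.25,0,0,8],
  [0,0.25,0,0,8],
  [0,0.25,0,0,8],
  [0,0.15,0,0,8],
  [0,0.1,0,0,8],
  [0,0.05,0,0,8],
  [0,0,0,0,8],
])

```text
clock: 5.8
eef_pos: [0.5061, 0.1003, 0.0462]
orientation: [-3.14, -0.002, -0.111]
force: [1.1, 3.1, 6.2]
grip_width: 0.015
finger_force: 19.5
```

Call:
move_arm([
  [0,0.05,0,0,8],
  [0,0.05,0,0,8],
  [0,0.04,0,0,8],
  [0,0,0,0,8],
  [0,0,0,0,8],
])

```text
clock: 6.3
eef_pos: [0.5054, 0.0938, 0.0462]
orientation: [-3.14, -0.002, -0.11]
force: [-0.2, 3.2, 6.1]
grip_width: 0.0151
finger_force: 19.5
```

Call:
move_arm([
  [0,0.04,0,0,8],
  [0,0.03,0,0,8],
  [0,0,0,0,8],
  [0,0,0,0,8],
])

```text
clock: 6.7
eef_pos: [0.5051, 0.0912, 0.0462]
orientation: [-3.138, -0.002, -0.11]
force: [1.0, 6.6, 5.1]
grip_width: 0.0152
finger_force: 19.6
```

Call:
move_arm([
  [0,0.03,0,0,8],
  [0,0.03,0,0,8],
  [0,0,0,0,8],
  [0,0,0,0,8],
])

```text
clock: 7.1
eef_pos: [0.5052, 0.091, 0.0467]
orientation: [-3.132, -0.003, -0.11]
force: [1.4, 14.9, 5.4]
grip_width: 0.0152
finger_force: 20.1
```

The force rose to 15 N and motion stopped at y = 0.091, so the carrier is home. I'll release, lift and look.

Call:
move_arm([
  [0,0,0,0,50],
  [0,0,0,0,50],
  [0,0,0,0,50],
  [0,0,0,0,50],
  [0,0,0,0,50],
  [0,0,-0.4,0,50],
  [0,0,-0.8,0,50],
  [0,0,-0.9,0,50],
  [0,0,-0.9,0,50],
  [0,0,0,0,50],
  [0,0,0,0,50],
])

```text
clock: 8.2
eef_pos: [0.5047, 0.0866, 0.197]
orientation: [-3.141, -0.004, -0.111]
force: [0.4, 0.2, -0.9]
grip_width: 0.0501
finger_force: 0.0
```

```bash
python3 - <<'E'
from h import *
s=r.sense();print(s["eef_pos"],s["orientation"],s["force"],s["clock"])
c=r.camera("wrist");im=c["image"];cv2.imwrite("pics/w3.png",im)
P=pts(c);z=P[...,2];m=((z>.07)&(z<.082)).astype(np.uint8);m[:100]=0;m[250:]=0
n,l,q,ce=cv2.connectedComponentsWithStats(m)
for i in range(1,n):
    if q[i,4]>40:print(q[i],P[l==i].mean(0),cv2.minAreaRect(P[l==i][:,:2].astype(np.float32)), (P[l==i][:,:2]@[.1108,.9938]).max())
E
```

```text
[0.50472387 0.0866443  0.19698713] [-3.14124339 -0.0037103  -0.11070942] [ 0.41305858  0.23104089 -0.86568222] 8.2
[  381   150   222   100 20665] [ 0.48856446 -0.04694278  0.07417245] ((0.48609626293182373, -0.04736541956663132), (0.17056863009929657, 0.08313708752393723), 83.88458251953125) 0.09210089321055887
[303 193  25  25 472] [0.50061112 0.09187218 0.07801198] ((0.5001316666603088, 0.09210160374641418), (0.018969960510730743, 0.019588757306337357), 39.4769287109375) 0.15622711572206588
```

View pics/w3.png

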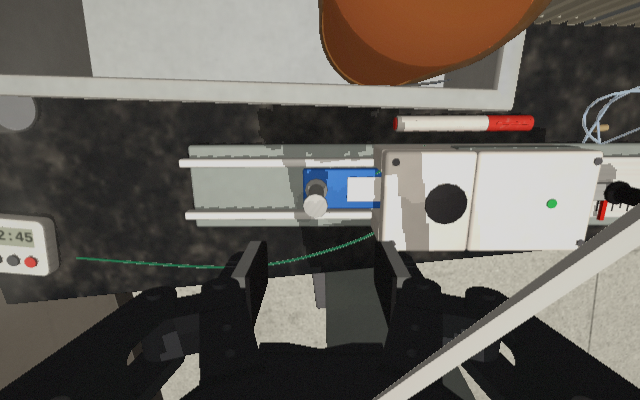

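The carrier is home: the post is 140.1 mm from the roof centre, against 140 expected. The vial is under the roof. A pale bar crosses the right of the view, so I'll check where it is before moving.

```bash
python3 - <<'E'
from h import *
c=r.camera("wrist");P=pts(c)
for u,v in((420,372),(480,328),(540,285),(600,240),(630,218)): print(u,v,c["z_map"][v,u],P[v,u].round(3),c["image"][v,u])
E
```

```text
420 372 0.06402304 [0.517 0.065 0.271] [22 20 20]
480 328 0.09728693 [0.502 0.039 0.24 ] [30 29 27]
540 285 1.366195 [-0.229 -0.763 -0.902] [166 181 185]
600 240 0.34754944 [ 0.405 -0.204 -0.001] [37 37 40]
630 218 0.32756808 [ 0.432 -0.22   0.012] [24 64 13]
```

```bash
python3 - <<'E'
from h import *
a=r.camera("wrist");b=r.camera("top")
o=np.vstack([cv2.resize(a["image"],(480,300)),cv2.resize(b["image"],(480,300))])
cv2.imwrite("pics/c4.png",o); print(r.sense()["clock"])
w=cv2.imread("pics/w3.png"); print(np.abs(w.astype(int)-a["image"]).mean(), w[270,540],a["image"][270,540],a["z_map"][270,540])
E
```

```text
8.4
13.973696614583334 [164 179 182] [166 180 184] 1.3516976
```

View pics/c4.png

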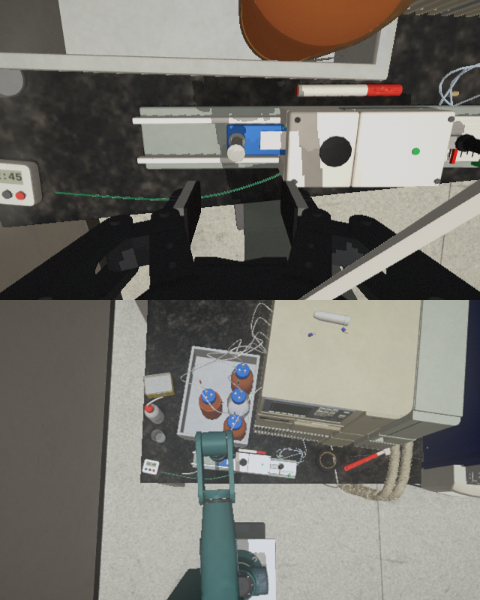

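```bash
python3 - <<'E'
from h import *
c=r.camera("wrist");P=pts(c)
for u,v in((533,313),(560,290),(593,267),(620,245),(470,350)): print(u,v,c["z_map"][v,u],P[v,u].round(3),c["image"][v,u])
E
```

```text
533 313 1.4010096 [-0.367 -0.742 -0.9  ] [167 181 185]
560 290 1.3719381 [-0.267 -0.848 -0.9  ] [163 177 181]
593 267 1.3476875 [-0.176 -0.978 -0.904] [160 173 178]
620 245 1.3206459 [-0.087 -1.076 -0.903] [167 181 184]
470 350 0.09801256 [0.494 0.042 0.239] [54 52 51]
```

That bar is only lit floor about 1.3 m away. Now to the knob.

Call:
move_arm([
  [0,0.6,0,0,42],
  [0,0.9,0,0,42],
  [0,0.9,0,0,42],
  [0,0.9,0,0,42],
  [0,0.9,0,0,42],
  [-0.04,0.8,0,0,42],
  [0,0.43,0,0,42],
  [0,0,0,0,42],
  [0,0,0,0,42],
  [0,0,0,0,42],
])

```text
clock: 9.45
eef_pos: [0.472, -0.1817, 0.1947]
orientation: [-3.141, 0.001, -0.109]
force: [-1.0, 0.2, 0.4]
grip_width: 0.0419
finger_force: 0.0
```

```bash
python3 - <<'E'
from h import *
s=r.sense();print(s["eef_pos"],s["orientation"],s["clock"])
c=r.camera("wrist");im=c["image"];cv2.imwrite("pics/w5.png",im)
P=pts(c);z=P[...,2];m=((z>.081)&(z<.09)).astype(np.uint8);m[:130]=0;m[270:]=0
n,l,q,ce=cv2.connectedComponentsWithStats(m)
for i in range(1,n):
    if q[i,4]>40:print(q[i],ce[i],P[l==i].mean(0))
E
```

```text
[ 0.47196148 -0.18172129  0.19468171] [-3.14066275e+00  1.06732608e-03 -1.09279229e-01] 9.45
[307 188  28  28 606] [320.61551155 201.43894389] [ 0.47170272 -0.18148477  0.08408655]
```

View pics/w5.png

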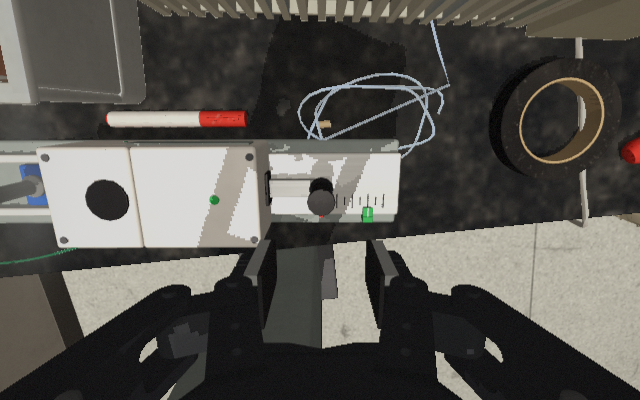

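The knob at (321,202) is centred on the jaws, with the TCP right above it. I'll go down 133 mm and close.

Call:
move_arm([
  [0,0,0.5,0,42],
  [0,0,0.6,0,42],
  [0,0,0.6,0,42],
  [0,0,0.5,0,42],
  [0,0,0.3,0,42],
  [0,0,0.14,0,42],
  [0,0,0,0,42],
  [0,0,0,0,42],
  [0,0,0,0,42],
])

```text
clock: 10.4
eef_pos: [0.473, -0.1831, 0.0648]
orientation: [3.141, -0.003, -0.11]
force: [-0.4, -0.5, 0.3]
grip_width: 0.0419
finger_force: 0.0
```

Call:
move_arm([
  [0,0,0,0,30],
  [0,0,0,0,24],
  [0,0,0,0,20],
  [0,0,0,0,10],
  [0,0,0,0,10],
  [0,0,0,0,10],
  [0,0,0,0,10],
], force=30)

```text
clock: 11.1
eef_pos: [0.4725, -0.1827, 0.0641]
orientation: [-3.141, -0.001, -0.11]
force: [-0.6, 4.0, 4.8]
grip_width: 0.0198
finger_force: 29.1
```

Call:
move_arm([
  [0,0,0,0,8],
  [0,0,0,0,8],
  [0,0,0,0,8],
])

```text
clock: 11.4
eef_pos: [0.4725, -0.1826, 0.0641]
orientation: [-3.141, -0.001, -0.11]
force: [-0.4, 2.9, 6.2]
grip_width: 0.0202
finger_force: 29.1
```

```bash
python3 - <<'E'
from h import *
c=r.camera("wrist");im=c["image"];np.savez("w6.npz",**c)
cv2.imwrite("pics/w6.png",im[150:400,180:500].repeat(2,0).repeat(2,1))
E
```

```text
(no output)
```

View pics/w6.png

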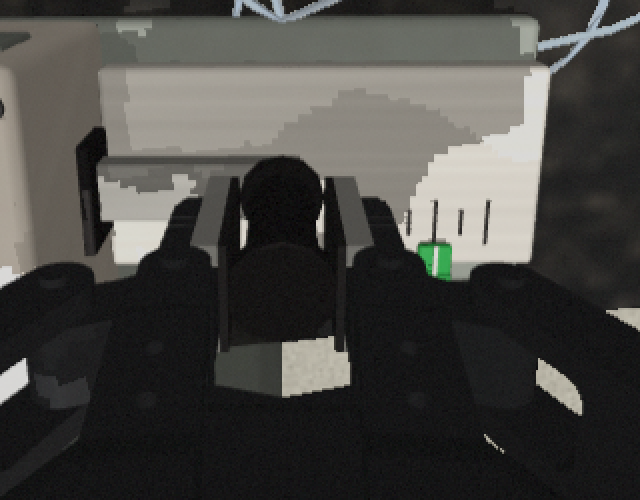

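The pads have closed on the knob's cap and shaft with 29 N. The pull is along the closing direction, so it won't slip. I'll pull 45 mm.

Call:
move_arm([
  [0,0.1,0,0,8],
  [0,0.15,0,0,8],
  [0,0.15,0,0,8],
  [0,0.15,0,0,8],
  [0,0.15,0,0,8],
  [0,0.1,0,0,8],
  [0,0.1,0,0,8],
  [0,0,0,0,8],
  [0,0,0,0,8],
])

```text
clock: 12.35
eef_pos: [0.4679, -0.2262, 0.0641]
orientation: [-3.139, -0.002, -0.11]
force: [1.8, 7.1, 5.9]
grip_width: 0.02
finger_force: 29.3
```

```bash
python3 - <<'E'
from h import *
s=r.sense();print(s["eef_pos"],s["force"],s["grip_width"],s["finger_force"],s["clock"])
y=np.array([.1108,.9938]);print("TCP moved",(s["eef_pos"][:2]-[.4725,-.1826])@y)
c=r.camera("wrist");im=c["image"];P=pts(c);hsv=cv2.cvtColor(im,cv2.COLOR_BGR2HSV)
for nm,a,b in(("green",(45,80,60),(90,255,255)),("red",(0,120,60),(8,255,255))):
    m=cv2.inRange(hsv,a,b);m[:180]=0
    n,l,q,ce=cv2.connectedComponentsWithStats(m)
    for i in range(1,n):
        if q[i,4]>5: p=np.median(P[l==i],axis=0);print(nm,q[i],ce[i].round(1),p.round(4),p[:2]@y)
z=P[...,2];m=((z>.081)&(z<.087)).astype(np.uint8);m[:150]=0;m[:,:260]=0;m[:,380:]=0
n,l,q,ce=cv2.connectedComponentsWithStats(m)
for i in range(1,n):
    if q[i,4]>40:p=P[l==i].mean(0);print("cap",q[i],p,p[:2]@y)
cv2.imwrite("pics/w7.png",im[150:400,180:500].repeat(2,0).repeat(2,1))
E
```

```text
[ 0.46786439 -0.2262267   0.06412505] [1.75687953 7.07815049 5.93285687] 0.019974114213427634 29.2609746765811 12.35
TCP moved -0.04386984222893082
green [  0 278  10  16 125] [  3.9 286.1] [ 0.4796 -0.0986  0.0758] -0.044822818152796075
cap [ 275  263   92   59 2764] [ 0.46850244 -0.2261966   0.0840782 ] -0.172884105798562
```

View pics/w7.png

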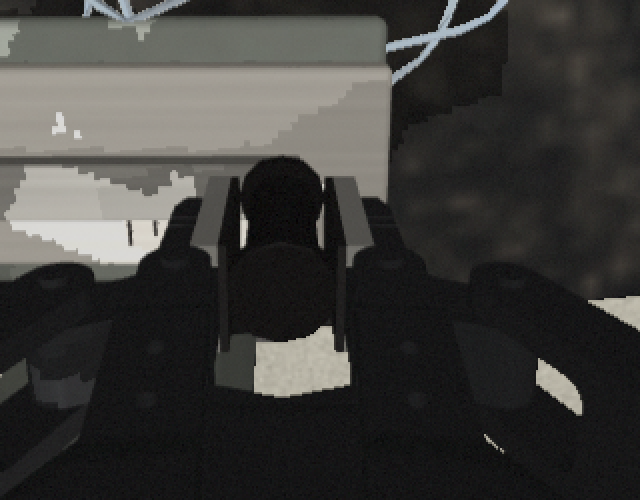

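The knob is still firmly held and the clip is hidden behind the gripper. I'll check the mark's position from the earlier closer views.

```bash
python3 - <<'E'
from h import *
c=dict(np.load("w6.npz"));y=np.array([.1108,.9938]);P=pts(c);im=c["image"]
m=cv2.inRange(cv2.cvtColor(im,cv2.COLOR_BGR2HSV),(45,80,40),(90,255,255));m[:260]=0
v,u=np.nonzero(m);print(u.min(),u.max(),v.min(),v.max(),(P[v,u][:,:2]@y).min(),(P[v,u][:,:2]@y).max())
for h in(.022,.024): print(ray(c,397.5,278,h),ray(c,397.5,278,h)[:2]@y)
E
```

```text
100 405 271 293 -0.18271181664627 -0.03925423347286932
[ 0.44009934 -0.22413496  0.022     ] -0.17398231965770844
[ 0.44123662 -0.22373267  0.024     ] -0.17345650619319264
```

The pointer is about 1.3 mm short. I'll nudge it and hold.

Call:
move_arm([
  [0,0.025,0,0,8],
  [0,0,0,0,8],
  [0,0,0,0,8],
  [0,0,0,0,8],
  [0,0,0,0,8],
  [0,0,0,0,8],
  [0,0,0,0,8],
  [0,0,0,0,8],
  [0,0,0,0,8],
  [0,0,0,0,8],
])

```text
clock: 13.4
eef_pos: [0.4677, -0.2272, 0.0641]
orientation: [-3.139, -0.002, -0.11]
force: [1.1, 8.0, 6.5]
grip_width: 0.0198
finger_force: 29.3
```

```bash
python3 - <<'E'
from h import *
s=r.sense();print(s["eef_pos"],s["finger_force"],s["grip_width"],(s["eef_pos"][:2]-[.4725,-.1826])@np.array([.1108,.9938]))
print(r.finish_job())
E
```

```text
[ 0.46774346 -0.22722761  0.06410377] 29.262230802560225 0.019834425748630136 -0.044877947001961536
the job is handed in; nothing more can be done
None
```

I handed the job in at 13.4 s: the carrier measured fully home, and the knob is held at 29 N, pulled 44.9 mm to a mark I measured about 45 mm out (the gripper hid the clip by then); the vial was upright going in but was not visible under the tunnel afterwards, and no verdict was returned.

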